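Press a spice tin's lid home with a toggle clamp

ROBOT

A 6-joint arm with a two-finger parallel gripper is mounted at the origin on the work surface. World frame = base frame: x ahead of the robot, y to its left, z up, the work surface at z = 0. Lengths are in mm, angles in rad, forces in N, time in s.
With the tool pointing down it reaches from about 250 to 775 mm from the base axis. Payload 4 kg.
Tool frame: the origin (TCP) lies at the very end of the fingers, on their centre line; the grasp point (between the pads) lies 19 mm behind it (manip.grasp_offset is the distance from the TCP to the grasp point, in mm); z points along the fingers, x is the direction in which the jaws open and shut, and the axes are right-handed (so a half turn about z gives the same grasp; the last joint's range is limited). The gripper opens to 85 mm and grips with 20 to 120 N. Pads are 22 mm wide; open, the fingers measure 114 mm over their backs; the gripper's body (76 mm by 85 mm) begins 54 mm behind the grasp point. The pads swing forward as they close: fully open they stand 13 mm farther back than shut.
Start: joints at [1.199, 0.087, 1.371, -0, 1.684, -0.103], TCP at [146.074, 530.264, 231.341] pointing down, gripper open.
Joint ranges: [-3.1, 3.1], [-0.76, 2.03], [0.27, 2.55], [-1.08, 4.22], [0.17, 2.65], [-2.57, 2.57]. Speed limits (rad/s): [2.79, 2.79, 3.14, 3.14, 3.14, 3.14].

INTERFACE

Orientations are given as a rotation vector (axis times angle).
In Python, from station import status, optics, manip gives the robot as it stands.
- The arm moves only by the tool carry_out, never from a script. Its argument "commands" is text: rows parted by semicolons, each of 5 numbers parted by spaces: the shift along the tool's x, y, z in mm, then the turn about the tool's z in rad, then the opening, from 0 (shut) to 1 (fully open). A call has 1 to 10 rows; each row shifts and turns the commanded pose from where the row before left it, along the tool's axes as they then stand; what a row does not reach is not made up. A row lasts 1/8 s, in which the tool goes at most 62.5 mm and 10.7 degrees, less where a joint would pass 70% of its speed; a pose out of reach is approached as far as the arm can. A call with a gripper value outside its range is refused whole. The fingers move at their own pace and stop on an object; the grip force is fixed at half the most. Time passes only in rows, so rows that do not move let the fingers close. It gives the time, the measured TCP pose, the force and the opening at its end, in the units of the state.
- status.read_state(): the state, without advancing time (a new reading comes with each control period).
- optics.snapshot(name): name is "scene" or "top"; returns a dict with "color" (480x640x3 uint8, blue, green, red), "fovy" (degrees; the focal length in pixels is half the picture's height over the tangent of half this angle, whatever the lens; pixels are square), "cx", "cy" (the principal point, pixels), "dist" ([k1, k2, p1, p2, k3] as OpenCV has them; the pictures are not rectified), "extrinsics" (4x4, takes a point from camera to world coordinates). Camera axes: x right, y up, looking along -z (the intrinsics and any distortion apply to the point x, -y, -z); pixel columns grow to the right and rows downward; lengths in mm; the calibration is good to about 2 mm. A picture is of the moment at which its call begins. There is no depth.
- manip.job_done(): hands the job in, once; it reports no verdict.
The state is a dict: "time_s": time; "q": joint angles; "joint_velocities": joint speeds; "joint_efforts": joint torques, N m; "ee_pos": TCP position; "tcp_rot": TCP orientation; "ft_force": force on the tool from outside, world axes, zero at the start; "moment": the same for the moment, N m; "opening": opening from 0.0 (shut) to 1.0 (fully open).
Only numpy, scipy, OpenCV 4.12 (cv2) and the standard library are available. Lean on these libraries where they do the work, as an engineer would, in place of code of your own. Each camera call takes 0.05 s, during which the arm holds its last target.

TASK

The spice tin standing in one of the two clamp stands has its lid only started in the mouth. Swing that stand's clamp arm over centre and down so that its rubber foot presses the lid fully home, leave it clamped for a moment (about half a second), then swing the arm back up to fully open so that the tin, still in its nest, can be taken out. Do not push on the tin or its lid with the gripper, and leave the empty stand's arm open as it is.

Things in the scene. Friction and masses are not known exactly. Their poses are not given: they have to be found in the camera images.
- stand: fixed stand holding the tin: light wooden base 100 x 210 x 15 mm (y -58 to +152 mm) with a black nest ring 92 mm across, 12 mm high, and two steel hinge cheeks up to 133 mm. Origin on the table under the nest's centre, z up. The arm swings in the plane x = 0 about the hinge (parallel to x, at y = 80, z = 118 mm): open it stands up over the hinge, closed it lies level towards -y over the tin
- clamp (a joint): its arm, rad: 0 fully open on its stop; 0.18 upright; 1.65 foot meets the proud lid; 1.75 level, foot on a lid fully home. A spring snaps it to either end from about 0.8 and, closing, can seat the lid by itself. At the grip 3 N pulls it off open, 4 N lifts it off the lid. Steel bar 14 wide, 20 deep, 167 mm long; rubber foot 28 mm across, 80 mm from the hinge, 37 mm below the bar's middle
- clamp_grip (a point): middle of the arm's side grip: round black bar 16 mm thick, 74 mm long, parallel to the hinge, 160 mm from it, sticking out from the arm's end to the stand's -x (this point is at stand x = -45 mm). 118 mm above the table when clamped, 275 mm when open. Can be pinched from above, fingers closing along the stand's y, and turns between them as the arm swings. Its axes turn with the arm
- tin: plain metal spice tin, 72 mm across and 60 mm tall, 0.2 kg, upright in the stand's nest (2 mm play) on the 15 mm base; origin at the centre of its underside, z up
- lid (a joint): how far the tin's press-in lid (steel disc 66 mm across, 6 mm thick) has gone down, in m: 0 = 8 mm proud (its top 89 mm above the table), 0.008 = fully home (top 81 mm above the table). It stays where it is pushed; about 4 N moves it
- spare_clamp (a joint): arm angle of the second, identical but empty stand, in the same sense; it starts open (0 rad) and must stay so

How it is judged (in metres and radians):
On the way:
1. the clamp arm is down on the tin in its nest, with the lid pressed home, for 0.3 s (value of joint clamp above 1.7 rad and value of joint lid above 0.0065 m and horizontal distance between tin and stand below 0.015 m), for 0.3 s.
At the end, for the whole second after the job is handed in: the clamp arm is back open (below 0.25 rad), the lid is home (within 1.5 mm), the tin stands upright in its nest (within 15 mm of the centre, its underside less than 7 mm above the base, tilted less than 0.1 rad), and the empty stand's arm is still open (below 0.25 rad) (value of joint each of clamp, spare_clamp below 0.25 rad and value of joint lid above 0.0065 m and horizontal distance between tin and stand below 0.015 m and height (world z) of tin below 0.022 m and angle between tin's own z axis and vertical below 0.1 rad); the robot touches nothing.
It fails at once if the gripper or arm pushes on the tin or its lid (over 1.5 N) (contact force between any of the fingers, the arm and tin above 1.5 N).
It fails at once if the empty stand's arm is moved off its open end (beyond 0.35 rad) (value of joint spare_clamp above 0.35 rad).
It also fails if it takes over 48 s, if anything falls off the work surface, if the arm or the gripper's body presses on something with over 40 N, if the wrist force passes 120 N, or if a joint passes its speed limit or range.

## Working session

There is one attempt and no reset: what is moved stays moved. The work goes in short steps, Python scripts to look and compute and a tool call to move; the robot and the scene stay as the last step left them, time stands still between calls to the robot, and variables do not carry over. Pictures are saved under pics/ and viewed, and the job is handed in when it is done.

Besides the shell and the picture viewer there is one more tool, called after "Call:" as name(argument=value, ...), one argument or row to a line, values as JSON. carry_out: Moves the arm, as the interface text tells. Its arguments: {"type":"object","properties":{"commands":{"type":"string"}},"required":["commands"]}

```bash
mkdir -p pics; ls
python3 - <<'E'
from station import status, optics, manip
import cv2
print(status.read_state())
for n in("scene","top"):
    s=optics.snapshot(n); cv2.imwrite(f"pics/{n}0.png",s["color"]); print(n,{k:v for k,v in s.items() if k!="color"})
E
```

```text
pics
{'time_s': 0.0, 'q': array([ 1.19891440e+00,  8.79706171e-02,  1.37228956e+00, -3.50928045e-05,
        1.68358200e+00, -1.03087306e-01]), 'joint_velocities': array([-2.13444933e-03,  7.94712452e-04, -6.49420784e-04, -1.49728624e-03,
        6.53218636e-04, -1.31557030e-05]), 'joint_efforts': array([-1.73328181e-04, -3.51876426e+01, -3.13266671e+01, -2.50633448e-04,
        1.10647120e-02,  3.61422252e-06]), 'ee_pos': array([145.88816996, 529.77686462, 230.11267458]), 'tcp_rot': array([ 2.49811367,  1.90301745, -0.0029866 ]), 'ft_force': array([ 0.13242903, -0.09482482,  0.93619589]), 'moment': array([ 0.05561543,  0.0111542 , -0.05300144]), 'opening': 0.9981759560164786}
scene {'fovy': 52.89431857268414, 'cx': 312.7572366869553, 'cy': 231.81350753198336, 'dist': array([0.00152496, 0.        , 0.        , 0.        , 0.        ]), 'extrinsics': array([[ 8.90867418e-01, -3.70411441e-01,  2.62965031e-01,
         7.84854373e+02],
       [ 4.54095667e-01,  7.41885016e-01, -4.93359655e-01,
        -4.42748709e+02],
       [-1.23437551e-02,  5.58929323e-01,  8.29123419e-01,
         1.00884153e+03],
       [ 0.00000000e+00,  0.00000000e+00,  0.00000000e+00,
         1.00000000e+00]])}
top {'fovy': 47.65316525895268, 'cx': 315.54546613422184, 'cy': 236.92942305662527, 'dist': array([-0.14600417,  0.        ,  0.        ,  0.        ,  0.        ]), 'extrinsics': array([[ 1.41129622e-04,  9.93096700e-01, -1.17298440e-01,
         4.19606613e+02],
       [-9.99968365e-01, -7.92708059e-04, -7.91452056e-03,
         1.29896501e+01],
       [-7.95286767e-03,  1.17295846e-01,  9.93065172e-01,
         1.11782836e+03],
       [ 0.00000000e+00,  0.00000000e+00,  0.00000000e+00,
         1.00000000e+00]])}
```

View pics/scene0.png

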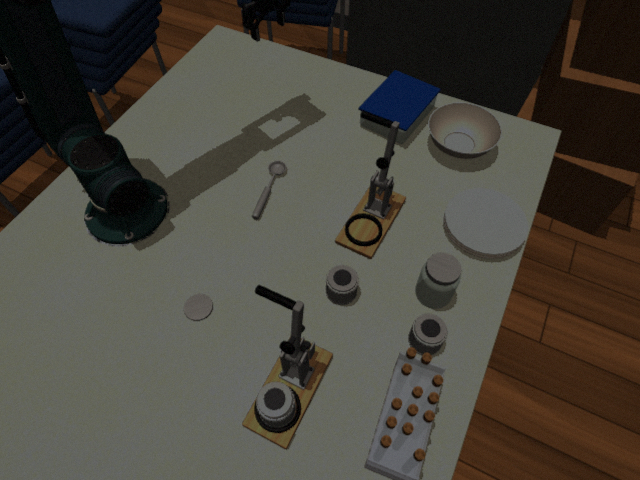

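View pics/top0.png

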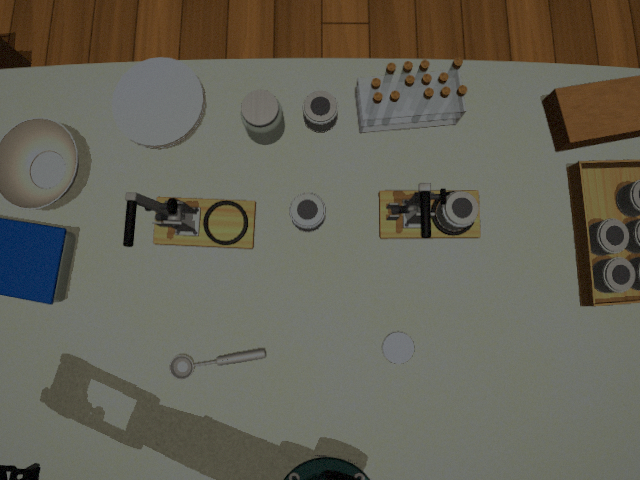

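The tin stands in the right-hand stand of the top view (base about (380..480, 190..238), lid at (460,208), grip bar at (426,213)). The left stand is empty. I'll zoom in for accurate pixels.

Run:
```python
import cv2
t=cv2.imread("pics/top0.png")[170:260,365:495]; cv2.imwrite("pics/t1.png",cv2.convertScaleAbs(cv2.resize(t,None,fx=6,fy=6,interpolation=cv2.INTER_CUBIC),alpha=1.7))
t=cv2.imread("pics/scene0.png")[270:450,230:350]; cv2.imwrite("pics/s1.png",cv2.convertScaleAbs(cv2.resize(t,None,fx=3.3,fy=3.3,interpolation=cv2.INTER_CUBIC),alpha=1.7))
```

```text
(no output)
```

View pics/t1.png

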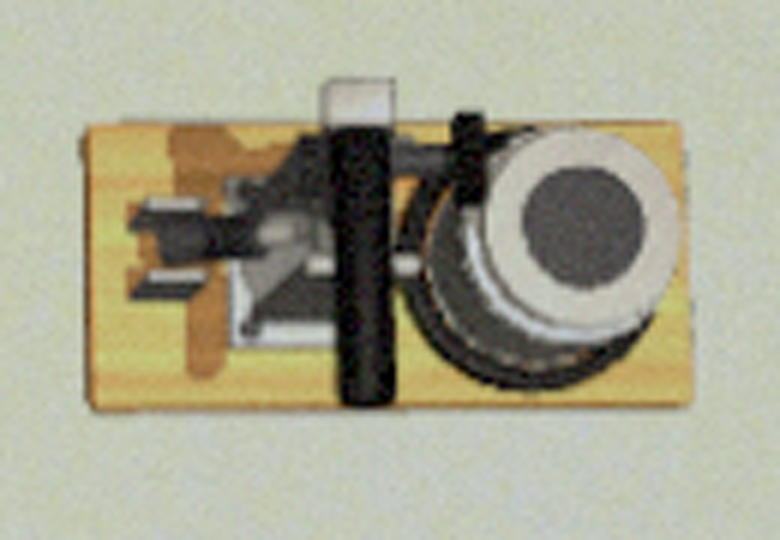

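View pics/s1.png

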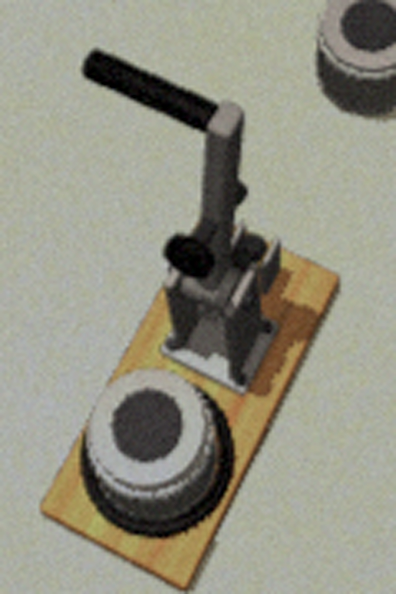

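```bash
cat > h.py <<'E'
import numpy as np, cv2
from station import optics
def cam(n):
    s=optics.snapshot(n); f=240/np.tan(np.radians(s["fovy"])/2)
    return np.array([[f,0,s["cx"]],[0,f,s["cy"]],[0,0,1]]),s["dist"],s["extrinsics"],s["color"]
def ray(c,px,z):
    K,d,E,_=c; p=cv2.undistortPoints(np.array(px,float).reshape(-1,1,2),K,d).reshape(-1,2)
    r=np.c_[p[:,0],-p[:,1],-np.ones(len(p))]@E[:3,:3].T; o=E[:3,3]
    return o+r*((z-o[2])/r[:,2])[:,None]
def proj(c,P):
    K,d,E,_=c; q=(np.asarray(P,float)-E[:3,3])@E[:3,:3]; q=q*[1,-1,-1]
    return cv2.projectPoints(q.reshape(-1,1,3),np.zeros(3),np.zeros(3),K,d)[0].reshape(-1,2)
E
python3 - <<'E'
from h import *
from scipy.optimize import least_squares
t=cam("top"); s=cam("scene")
a=np.array([[88,125],[680,122],[692,402],[94,407]],float)
pt=(a+.5)/6-.5+[365,170]
b=np.array([[43,512],[188,588],[338,275]],float); ps=(b+.5)/3.3-.5+[230,270]
print(ray(t,pt,15)); print(ray(s,ps,15))
M=np.array([[50,152,15],[50,-58,15],[-50,-58,15],[-50,152,15]],float)
Ms=np.array([[-50,-58,15],[50,-58,15],[50,152,15]],float)
W=lambda p,m:np.c_[np.cos(p[2])*m[:,0]-np.sin(p[2])*m[:,1]+p[0],np.sin(p[2])*m[:,0]+np.cos(p[2])*m[:,1]+p[1],m[:,2]]
for k in(0,1,2):
    f=lambda p:np.r_[*( [(proj(t,W(p,M))-pt).ravel()] if k!=1 else []),*([(proj(s,W(p,Ms))-ps).ravel()] if k!=0 else [])]
    r=least_squares(f,[600,-200,0],x_scale=[10,10,.1]); print(r.x,np.abs(r.fun).max())
g=np.array([[360,405],[360,130]],float); print("grip",ray(t,(g+.5)/6-.5+[365,170],275))
g=np.array([[98,65],[212,117]],float); print("grip",ray(s,(g+.5)/3.3-.5+[230,270],275))
p=r.x; th=0
G=np.array([[-82,80-160*np.sin(-.18),118+160*np.cos(.18)],[-45,80+160*np.sin(.18),118+160*np.cos(.18)],[-8,80+160*np.sin(.18),118+160*np.cos(.18)]])
G[0,1]=G[1,1]; print(W(p,G)); print((proj(t,W(p,G))-[365,170])*6,(proj(s,W(p,G))-[230,270])*3.3)
E
```

```text
[[ 646.65834947 -110.00218834   15.        ]
 [ 648.54653188 -317.6002272    15.        ]
 [ 550.31913208 -317.97629873   15.        ]
 [ 548.76078348 -110.57790769   15.        ]]
[[ 553.90239044 -319.08471403   15.        ]
 [ 650.86854131 -316.78603259   15.        ]
 [ 647.26931719 -109.50712043   15.        ]]
[ 5.98978656e+02 -2.61082124e+02  7.84290197e-03] 0.7202397956907021
[ 6.00886372e+02 -2.60581854e+02  2.18362309e-02] 0.9102370858733764
[ 6.00004110e+02 -2.60820288e+02  1.50493626e-02] 1.4422778337219313
grip [[ 518.77986061 -151.31518199  275.        ]
 [ 591.97106536 -153.21883964  275.        ]]
grip [[ 524.42796146 -151.78235412  275.        ]
 [ 590.83770663 -151.22424298  275.        ]]
[[ 516.37842302 -153.42186059  275.41499085]
 [ 553.37423315 -152.86505519  275.41499085]
 [ 590.37004329 -152.3082498   275.41499085]]
[[365.99488949 411.43742152]
 [360.42292223 271.47750998]
 [354.55664889 133.12152108]] [[ 81.70324843  59.75627478]
 [144.60021532  87.9798983 ]
 [208.97796789 116.86960007]]
```

Call:
carry_out(
  commands="0 0 -55 -0.14 1; 0 0 -55 -0.135 1",
)

```text
time_s: 0.45
ee_pos: [145.8, 529.6, 341.0]
tcp_rot: [2.209, 2.232, -0.005]
ft_force: [-0.7, 1.2, 0.6]
opening: 0.996
```

Call:
carry_out(
  commands="-30 17 0 0 1; -50 29 0 0 1; -50 29 0 0 1; -50 29 0 0 1; -50 29 0 0 1; -50 29 0 0 1; -50 29 0 0 1; -50 29 0 0 1; -50 29 0 0 1; -50 29 0 0 1",
)

```text
time_s: 1.7
ee_pos: [427.6, 50.2, 341.3]
tcp_rot: [2.215, 2.228, 0.001]
ft_force: [1.2, -0.1, -0.1]
opening: 1.0
```

Call:
carry_out(
  commands="-50 29 0 0 1; -50 29 0 0 1; -50 29 0 0 1; -40 24 0 0 1; -16 10 0 0 1; 0 0 0 0 1",
)

```text
time_s: 2.45
ee_pos: [549.4, -153.6, 340.3]
tcp_rot: [-2.214, -2.226, 0.001]
ft_force: [-0.5, 0.7, 0.7]
opening: 0.998
```

Run:
```python
from h import *
from station import status
s=status.read_state(); print(s["ee_pos"],s["tcp_rot"],s["q"],s["ft_force"])
for n in("top","scene"):
    c=cam(n); im=c[3][130:290,330:530] if n=="top" else c[3][200:450,200:400]
    cv2.imwrite(f"pics/{n}2.png",cv2.convertScaleAbs(cv2.resize(im,None,fx=4 if n=="top" else 2.4,fy=4 if n=="top" else 2.4,interpolation=cv2.INTER_CUBIC),alpha=1.7))
```

```text
[ 549.41201637 -153.64062689  340.32061171] [-2.21410073e+00 -2.22559124e+00  6.83005311e-04] [-3.72340875e-01  1.40984659e-01  1.09727011e+00  5.26389720e-04
  1.90557069e+00 -1.94814106e+00] [-0.4669049   0.686228    0.66966024]
```

View pics/top2.png

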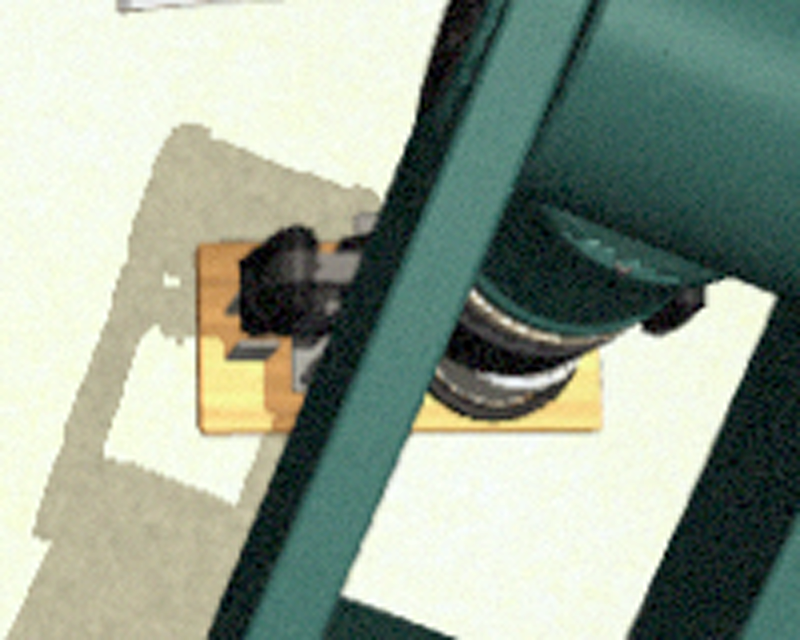

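View pics/scene2.png

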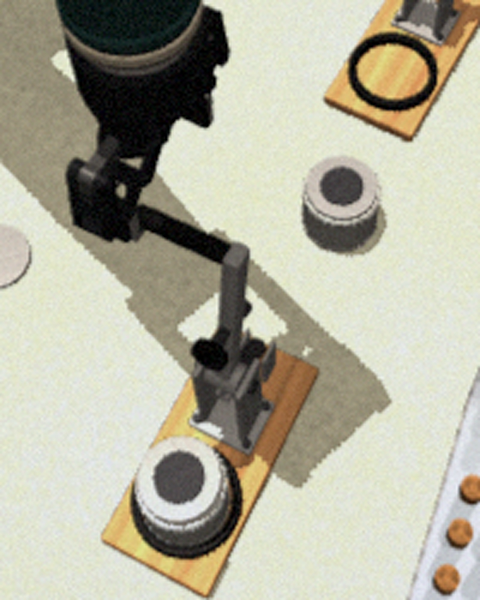

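Call:
carry_out(
  commands="1 2 25 0 1; 0 0 35 0 1; 0 0 24 0 1; 0 0 0 0 1",
)

```text
time_s: 3.05
ee_pos: [549.9, -150.2, 255.7]
tcp_rot: [-2.209, -2.228, 0.002]
ft_force: [-0.4, -0.3, 0.2]
opening: 0.999
```

Call:
carry_out(
  commands="0 0 0 0 0; 0 0 0 0 0; 0 0 0 0 0; 0 0 0 0 0; 0 0 0 0 0; 0 0 0 0 0",
)

```text
time_s: 3.8
ee_pos: [551.5, -152.8, 258.1]
tcp_rot: [2.214, 2.227, 0.0]
ft_force: [-0.2, -0.9, 3.2]
opening: 0.167
```

Run:
```python
from h import *
from station import status
s=status.read_state(); print(s["ee_pos"],s["tcp_rot"],s["q"],s["ft_force"],s["opening"])
c=cam("scene"); im=c[3][200:450,200:400]
cv2.imwrite("pics/s3.png",cv2.convertScaleAbs(cv2.resize(im,None,fx=2.4,fy=2.4,interpolation=cv2.INTER_CUBIC),alpha=1.7))
```

```text
[ 551.53320778 -152.75266681  258.12979618] [2.21381293e+00 2.22658946e+00 2.81753458e-04] [-3.68944098e-01  1.32537265e-01  1.26834114e+00 -5.43017385e-04
  1.73904788e+00 -1.94558646e+00] [-0.15724409 -0.9309688   3.2111893 ] 0.1667744354206146
```

View pics/s3.png

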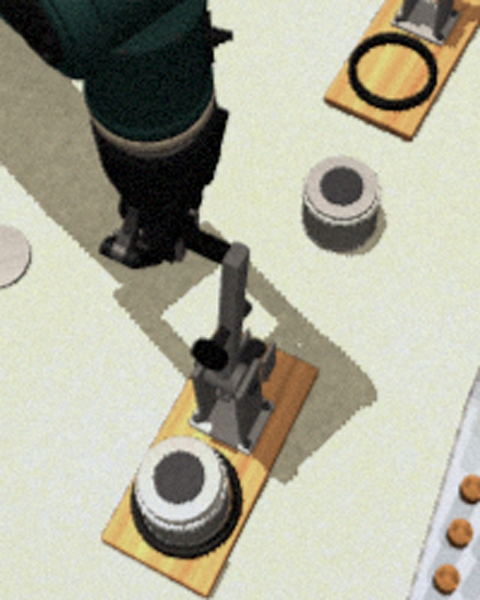

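Run:
```python
import numpy as np
a=-0.18+np.linspace(0,1.75,21); p=np.c_[-160*np.sin(a),-160*np.cos(a)]
d=np.diff(np.round(p,1),axis=0); print("; ".join(f"{x:.1f} 0 {z:.1f} 0 0" for x,z in d))
```

```text
-13.8 0 -1.9 0 0; -14.0 0 -0.7 0 0; -14.0 0 0.5 0 0; -13.9 0 1.8 0 0; -13.6 0 3.0 0 0; -13.4 0 4.1 0 0; -13.0 0 5.3 0 0; -12.4 0 6.4 0 0; -11.8 0 7.5 0 0; -11.2 0 8.5 0 0; -10.3 0 9.4 0 0; -9.5 0 10.3 0 0; -8.5 0 11.1 0 0; -7.6 0 11.8 0 0; -6.5 0 12.4 0 0; -5.4 0 12.9 0 0; -4.2 0 13.4 0 0; -3.0 0 13.6 0 0; -1.9 0 13.9 0 0; -0.6 0 14.0 0 0
```

Call:
carry_out(
  commands="-13.8 0 -1.9 0 0; -14 0 -0.7 0 0; -14 0 0.5 0 0; -13.9 0 1.8 0 0",
)

```text
time_s: 4.35
ee_pos: [552.0, -207.0, 259.8]
tcp_rot: [-2.213, -2.23, -0.006]
ft_force: [-1.7, 4.5, 9.4]
opening: 0.165
```

Call:
carry_out(
  commands="-13.6 0 3 0 0; -13.4 0 4.1 0 0; -13 0 5.3 0 0; -12.4 0 6.4 0 0; -11.8 0 7.5 0 0; -11.2 0 8.5 0 0; 0 0 0 0 0",
)

```text
time_s: 5.22
ee_pos: [552.2, -284.9, 220.5]
tcp_rot: [-2.216, -2.227, 0.002]
ft_force: [3.5, -0.5, -2.5]
opening: 0.163
```

Run:
```python
from h import *
from station import status
s=status.read_state(); print(s["ee_pos"],s["tcp_rot"],s["q"],s["ft_force"],s["opening"])
c=cam("scene"); im=c[3][200:450,200:400]
cv2.imwrite("pics/s4.png",cv2.convertScaleAbs(cv2.resize(im,None,fx=2.4,fy=2.4,interpolation=cv2.INTER_CUBIC),alpha=1.7))
```

```text
[ 552.18193809 -284.90393152  220.47200749] [-2.21556387e+00 -2.22693758e+00  2.10511826e-03] [-5.66894574e-01  2.49581954e-01  1.20568671e+00 -1.26219137e-03
  1.68686382e+00 -2.14295713e+00] [ 3.53007262 -0.46772811 -2.4547709 ] 0.16323978617960988
```

View pics/s4.png

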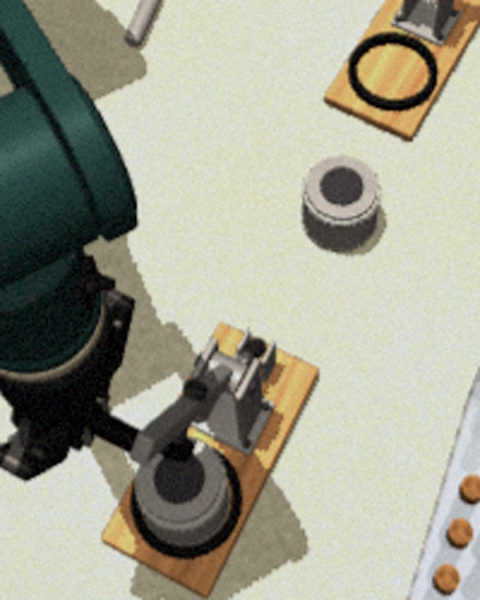

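Call:
carry_out(
  commands="-10.3 0 9.4 0 0; -9.5 0 10.3 0 0; -8.5 0 11.1 0 0; -7.6 0 11.8 0 0; -6.5 0 12.4 0 0; -5.4 0 12.9 0 0; -4.2 0 13.4 0 0; 0 0 0 0 0",
)

```text
time_s: 6.28
ee_pos: [552.3, -336.2, 139.2]
tcp_rot: [-2.215, -2.227, 0.002]
ft_force: [2.9, -1.3, -1.7]
opening: 0.162
```

Call:
carry_out(
  commands="-3 0 13.6 0 0; -1.9 0 13.9 0 0; -0.6 0 14 0 0; 0 0 2 0 0; 0 0 0 0 0",
)

```text
time_s: 6.9
ee_pos: [552.4, -341.2, 97.6]
tcp_rot: [2.215, 2.228, -0.001]
ft_force: [1.1, -3.2, -1.0]
opening: 0.162
```

Run:
```python
from h import *
from station import status
s=status.read_state(); print(s["ee_pos"],s["tcp_rot"],s["q"],s["ft_force"],s["opening"])
c=cam("scene"); im=c[3][260:460,200:360]
cv2.imwrite("pics/s5.png",cv2.convertScaleAbs(cv2.resize(im,None,fx=3,fy=3,interpolation=cv2.INTER_CUBIC),alpha=1.7))
```

```text
[ 552.37873071 -341.20468749   97.63587967] [ 2.21454383e+00  2.22787086e+00 -8.33926467e-04] [-6.40333149e-01  3.62981733e-01  1.30743433e+00 -5.73318071e-04
  1.47093812e+00 -2.21707227e+00] [ 1.14512796 -3.20480127 -1.03416054] 0.1622427727874547
```

View pics/s5.png

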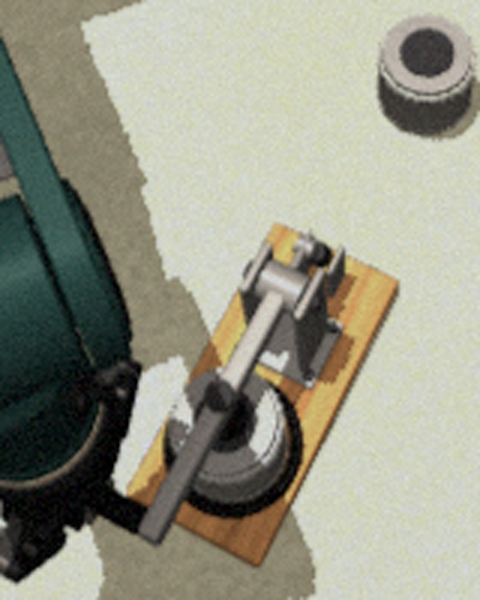

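Call:
carry_out(
  commands="0 0 1.5 0 0; 0 0 0 0 0",
)

```text
time_s: 7.2
ee_pos: [552.4, -341.2, 97.5]
tcp_rot: [2.214, 2.228, -0.001]
ft_force: [-0.1, -2.8, 4.6]
opening: 0.159
```

Call:
carry_out(
  commands="0 0 1.5 0 0; 0 0 0 0 0",
)

```text
time_s: 7.45
ee_pos: [552.5, -341.2, 97.4]
tcp_rot: [2.213, 2.227, -0.001]
ft_force: [-3.1, -1.0, 8.7]
opening: 0.164
```

Call:
carry_out(
  commands="0 0 1.5 0 0; 0 0 0 0 0; 0 0 0 0 0; 0 0 0 0 0",
)

```text
time_s: 7.95
ee_pos: [552.5, -341.2, 97.2]
tcp_rot: [2.213, 2.227, -0.0]
ft_force: [-5.8, 0.1, 12.7]
opening: 0.163
```

The arm is against a hard stop: 12.7 N builds up with no travel, and it has been held there for over a second. I'll reverse the arc now.

Call:
carry_out(
  commands="0 0 -4.5 0 0; 0.6 0 -14 0 0; 1.9 0 -13.9 0 0; 3 0 -13.6 0 0; 4.2 0 -13.4 0 0; 5.4 0 -12.9 0 0; 6.5 0 -12.4 0 0; 7.6 0 -11.8 0 0; 8.5 0 -11.1 0 0; 9.5 0 -10.3 0 0",
)

```text
time_s: 9.2
ee_pos: [552.2, -297.9, 212.4]
tcp_rot: [2.212, 2.219, -0.009]
ft_force: [0.4, -10.5, 1.6]
opening: 0.16
```

Call:
carry_out(
  commands="10.3 0 -9.4 0 0; 11.2 0 -8.5 0 0; 11.8 0 -7.5 0 0; 12.4 0 -6.4 0 0; 13 0 -5.3 0 0; 13.4 0 -4.1 0 0; 0 0 0 0 0",
)

```text
time_s: 10.07
ee_pos: [551.9, -222.5, 258.3]
tcp_rot: [2.209, 2.222, -0.001]
ft_force: [-4.0, -3.0, 16.2]
opening: 0.162
```

Call:
carry_out(
  commands="13.6 0 -3 0 0; 13.9 0 -1.8 0 0; 14 0 -0.5 0 0; 14 0 0.7 0 0; 13 0 1.7 0 0; 0 0 0 0 0; 0 0 0 0 0",
)

```text
time_s: 10.95
ee_pos: [551.5, -152.8, 258.7]
tcp_rot: [2.211, 2.226, 0.002]
ft_force: [-2.2, 0.2, 12.1]
opening: 0.163
```

Run:
```python
from h import *
from station import status
s=status.read_state(); print(s["ee_pos"],s["tcp_rot"],s["q"],s["ft_force"],s["opening"])
c=cam("scene"); im=c[3][200:450,200:400]
cv2.imwrite("pics/s6.png",cv2.convertScaleAbs(cv2.resize(im,None,fx=2.4,fy=2.4,interpolation=cv2.INTER_CUBIC),alpha=1.7))
```

```text
[ 551.45327409 -152.78396447  258.73743351] [2.21139421e+00 2.22640251e+00 1.92023770e-03] [-3.69171951e-01  1.30800249e-01  1.26909036e+00 -3.18950010e-04
  1.73793366e+00 -1.94678576e+00] [-2.23306722  0.21072199 12.05157941] 0.1630881569759405
```

View pics/s6.png

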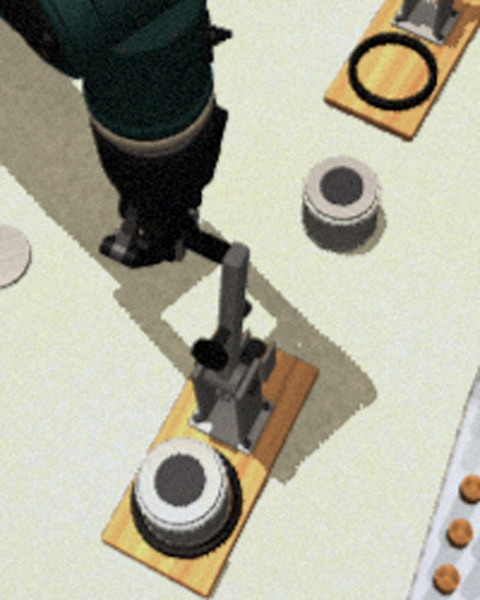

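The arm is back at its starting position, with the grip at the same y of -152.8, and the lid now looks flush. Next I'll release and lift clear.

Call:
carry_out(
  commands="0 0 -1 0 1; 0 0 0 0 1; 0 0 0 0 1; 0 0 0 0 1; 0 0 0 0 1; 0 0 0 0 1",
)

```text
time_s: 11.75
ee_pos: [551.3, -153.1, 256.4]
tcp_rot: [-2.214, -2.228, -0.0]
ft_force: [0.2, -0.1, 0.8]
opening: 1.004
```

Call:
carry_out(
  commands="0 0 -20 0 1; 0 0 -40 0 1; 0 0 -40 0 1; 0 -40 0 0 1; 40 -40 0 0 1; 50 -30 0 0 1; 50 -30 0 0 1; 50 -30 0 0 1; 50 -30 0 0 1; 0 0 0 0 1",
)

```text
time_s: 13.0
ee_pos: [348.0, 88.3, 357.8]
tcp_rot: [2.205, 2.235, 0.005]
ft_force: [0.5, 0.1, -0.6]
opening: 1.005
```

Run:
```python
from h import *
from station import status
s=status.read_state(); print(s["time_s"],s["ee_pos"],s["ft_force"],s["opening"])
c=cam("scene"); cv2.imwrite("pics/scene7.png",cv2.convertScaleAbs(c[3],alpha=1.5))
a=cv2.imread("pics/scene0.png")[270:450,230:350]; im=np.hstack([a,c[3][270:450,230:350]])
cv2.imwrite("pics/s7.png",cv2.convertScaleAbs(cv2.resize(im,None,fx=3.3,fy=3.3,interpolation=cv2.INTER_CUBIC),alpha=1.7))
c=cam("top"); cv2.imwrite("pics/top7.png",cv2.convertScaleAbs(c[3],alpha=1.5))
```

```text
13.0 [348.04386186  88.31010839 357.76605572] [ 0.49157861  0.05986952 -0.59245506] 1.0052260670402253
```

View pics/s7.png

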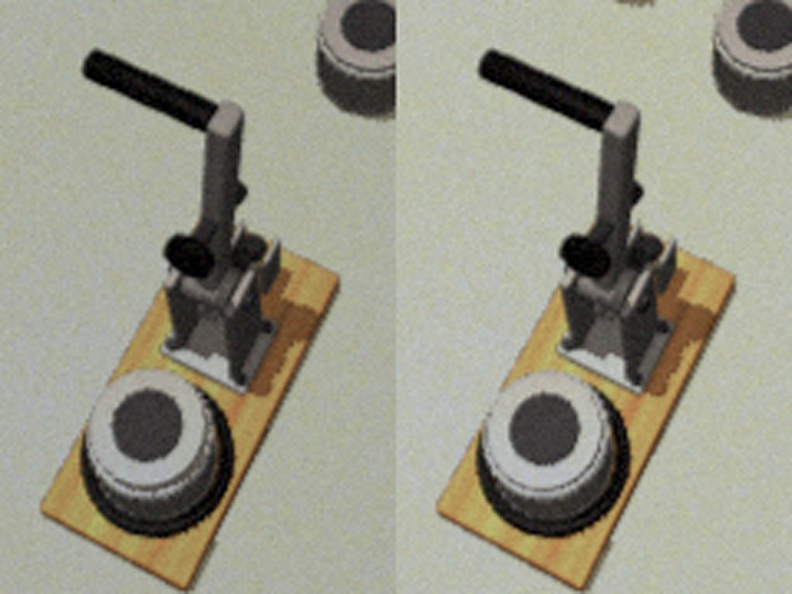

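View pics/top7.png

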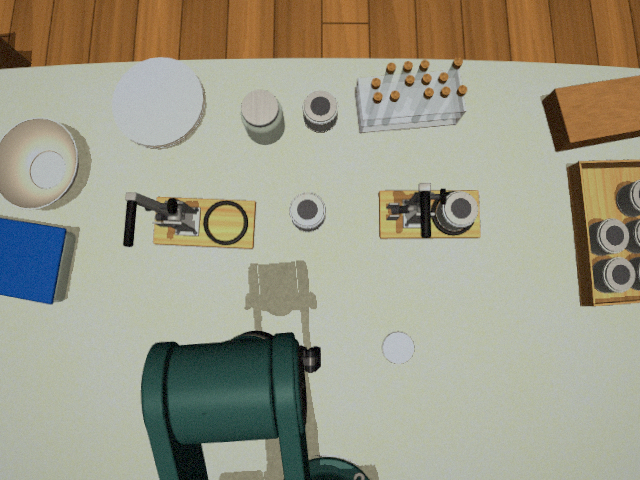

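The arm is open again and the spare arm is unchanged. I'll measure how far the lid dropped before handing in.

Run:
```python
from h import *
def ell(g,x0,y0,x1,y1):
    r=cv2.GaussianBlur(cv2.resize(g[y0:y1,x0:x1],None,fx=8,fy=8,interpolation=cv2.INTER_CUBIC),(0,0),4)
    m=(r<85*1.0).astype(np.uint8) if False else (r<(int(r.min())+int(np.percentile(r,90)))//2).astype(np.uint8)
    n,l,st,c=cv2.connectedComponentsWithStats(m); h,w=m.shape
    k=l[h//2,w//2]; p=c[k]; return (p+.5)/8-.5+[x0,y0],st[k]
for n,b in(("scene",(262,386,287,412)),("top",(448,194,476,220))):
    c=cam(n); g0=cv2.cvtColor(cv2.imread(f"pics/{n}0.png"),6); g1=cv2.cvtColor(c[3],6)
    for g,z in((g0,89),(g1,81)):
        p,st=ell(g,*b); print(n,p,st,"z89",ray(c,p,89)[0,:2],"z81",ray(c,p,81)[0,:2])
```

```text
scene [274.22277024 398.53608433] [   15    15   172   178 23646] z89 [ 599.1908371  -261.89790183] z81 [ 597.57609342 -260.32501518]
scene [274.61143096 399.68535442] [   20    24   171   177 23362] z89 [ 600.8730562  -263.39472513] z81 [ 599.27294303 -261.83485657]
top [461.7572342  207.23658475] [   33    32   161   160 19940] z89 [ 598.80059093 -261.93796173] z81 [ 600.19397381 -264.07575359]
top [460.741938   207.87384115] [   25    34   160   160 20009] z89 [ 597.54263241 -259.88754725] z81 [ 598.92623361 -262.00939542]
```

```bash
python3 -c "
from station import manip
print(manip.job_done())"
```

```text
the job is handed in; nothing more can be done
None
```

I pressed the lid home with the stand's clamp arm, swung the arm back to fully open, and handed the job in at about 13 s; no verdict was reported.

- **Clamping:** I pinched the side grip from above and swung the arm along its arc onto the lid. It met a hard stop: 12.7 N built up at the wrist with no further travel. I held it there for over a second, well past the half second asked.
- **Lid and tin:** the lid's position agrees between the two cameras to within 1 mm if its top was at 89 mm before and is at 81 mm now. That is an 8 mm drop, so it is fully home. The tin is still centred in its nest.
- **Arms:** in the last pictures the clamp arm stands where it did at the start, and the empty stand's arm has not moved.
- **Robot:** the gripper is well clear and the wrist reads under 1 N. The highest force I saw in any reading was about 17 N, and the gripper stayed clear of the tin in the pictures I took.

One small disagreement: at full clamp the measured tool height was about 3 mm lower than the arc predicted. I put this down to slight slip in the pinch or calibration error. I could not read the joint values directly, so the closed angle is inferred from the hard stop.

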